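Hold open the gate of the drying crate

ROBOT

A 6-joint arm with a two-finger parallel gripper is mounted at the origin on the work surface. World frame = base frame: x ahead of the robot, y to its left, z up, the work surface at z = 0. Lengths are in mm, angles in degrees, forces in N, time in s.
With the tool pointing down it reaches from about 350 to 850 mm from the base axis. Payload 8.1 kg.
Tool frame: the origin (TCP) lies at the very end of the fingers, on their centre line; the grasp point (between the pads) lies r.tcp_to_grasp behind it (r.tcp_to_grasp is the distance from the TCP to the grasp point, in mm); z points along the fingers, y is the line along which they close (so a half turn about z gives the same grasp; the last joint's range is limited). The gripper opens to 85 mm and grips with 20 to 120 N. Pads are 22 mm wide; open, the fingers measure 114 mm over their backs; the gripper's body (76 mm by 85 mm) begins 54 mm behind the grasp point. The pads swing forward as they close: fully open they stand 13 mm farther back than shut.
Start: joints at [-77.2, 7.471, 85.268, -0, 87.261, -4.893], TCP at [182.37, -571.618, 231.292] pointing down, gripper open.
Joint ranges: [-169.43, 169.43], [-51.17, 129.36], [1.28, 143.12], [-76.62, 256.62], [0, 156.53], [-152.29, 152.29]. Speed limits (degrees/s): [136.94, 136.94, 159.86, 180, 180, 180].

INTERFACE

Orientations are given as [roll, pitch, yaw] about the fixed x, y, z axes, in that order (R = Rz(yaw) Ry(pitch) Rx(roll)).
In Python, from bench import r gives the robot as it stands.
- The arm moves only by the shell command python3 -m handwheel 'ROWS' [OPENING] [FORCE]. ROWS is JSON, a list of rows, each a list of 4 numbers: the shift along the tool's x, y, z in m, then the turn about the tool's z in degrees. A call has 1 to 10 rows; each row shifts and turns the commanded pose from where the row before left it, along the tool's axes as they then stand; what a row does not reach is not made up. A row lasts 1/10 s, in which the tool goes at most 50 mm and 8.59 degrees, less where a joint would pass 70% of its speed; a pose out of reach is approached as far as the arm can. A call is refused whole if a number of a shift passes 0.05 or a number of a turn 8.59, either way. A call with a gripper value outside its range is refused whole. OPENING is the finger opening in m, from 0 to 0.0854, set as the call begins (- or left out, the last holds). The fingers move at their own pace and stop on an object; FORCE is the grip in N (left out, the last holds). Time passes only in rows, so rows that do not move let the fingers close. It gives the time, the measured TCP pose, the force, the opening and the grip force at its end, in the units of the state.
- r.sense(): the state, without advancing time (a new reading comes with each control period).
- r.snapshot(name): name is "scene" or "side" or "wrist"; returns the picture (480x640x3 uint8, red, green, blue); there is no depth.
- r.camera_params(name): a dict with "fx", "fy", "cx", "cy" (pixels), "R" (3x3) and "t" (3): a world point X has camera coordinates R X + t; the wrist camera has in their place "mount" (4x4, takes a point from camera to tool coordinates, whose origin is the TCP and whose axes are the flange's). Camera axes: x right, y down, z forward; pixel columns grow to the right and rows downward; lengths in mm; the calibration is good to about 2 mm. A picture is of the moment at which its call begins: read the wrist's pose just before it. camera_params takes no time and is no camera call.
- r.hand_in(): hands the job in; it is judged then, once.
The state is a dict: "time": time; "joint_pos": joint angles; "qd": joint speeds; "joint_efforts": joint torques, N m; "tool_pos": TCP position; "tcp_rot": TCP orientation; "ft_force": force on the tool from outside, world axes, zero at the start; "wrist_torque": the same for the moment, N m; "finger_gap": finger opening in mm; "grip_force": force on a finger pad.
Only numpy, scipy, OpenCV 4.12 (cv2) and the standard library are available. Lean on these libraries where they do the work, as an engineer would, in place of code of your own. Each camera call takes 0.05 s, during which the arm holds its last target. There are 200 camera calls.

TASK

Open the drying crate for the carver: squeeze the red catch fully in first, then the blue one, then take the gate by its upright black grip and swing it out past its spring-ball detent until it stands wide open, about square to the crate's front. Finish still holding the gate wide and still by that grip, because its spring would pull it back; leave the toys in the crate and the things on the bench where they are.

Things in the scene. Friction and masses are not known exactly. Their poses are not given: they have to be found in the camera images.
- crate: dark-stained open-topped wooden crate fixed on the bench, 350 mm wide: 18 mm base board reaching 110 mm out in front of the gate, walls to 118 mm, front beam (crate x +14 to +90 mm) with its top at 130 mm carrying the catches. Origin at bench level, middle of the gate line; x points into the crate, y along the gate line to the hinge, z up
- red_mid (a point): fixed point midway between the two upright red tabs of the red catch, 158 mm up (crate x +0.05, y +0.072 or -0.072: either side). Tabs: 26 mm along crate x, 8 mm along y, 140 to 176 mm up, over a plate with its top at 138; outer faces 58 mm apart along crate y when out, 32 when in. Prongs run forward from the tabs at 145 to 155 mm; their barbs hook the gate
- blue_mid (a point): fixed point midway between the two upright blue tabs of the blue catch, 158 mm up (crate x +0.05, y +0.072 or -0.072: either side). Tabs: 26 mm along crate x, 8 mm along y, 140 to 176 mm up, over a plate with its top at 138; outer faces 58 mm apart along crate y when out, 32 when in. Prongs run forward from the tabs at 145 to 155 mm; their barbs hook the gate
- red_catch (a joint): how far each red tab is pushed in towards the other, m: 0 = out (locked), 0.013 = fully in. The two tabs are geared together, need about 5 N, and stay where they are left, so a catch squeezed in stays unlocked; the barbs let go of the gate at about 0.008
- blue_catch (a joint): how far each blue tab is pushed in towards the other, m: 0 = out (locked), 0.013 = fully in. The two tabs are geared together, need about 5 N, and stay where they are left, so a catch squeezed in stays unlocked; the barbs let go of the gate at about 0.008
- gate_grip: upright round black post (a sleeve that turns freely) on the gate's top rail, 18 mm diameter, 127 to 217 mm above the bench; origin on its axis at 192 mm. 140 mm from the hinge axis; with the gate shut it is at crate x 0, y 0. Steel uprights on the gate, 38 mm or more to either side along it, reach 163 mm
- gate_hinge (a point): point on the gate's upright hinge axis, at crate x 0, y +0.14, 192 mm above the bench
- gate (a joint): gate angle, rad: 0 shut, 1.7 stop. From the shut place the grip swings out to crate -x, then +y (clockwise from above). Gate 260 mm wide, 127 high. A weak spring (1 to 2 N at the grip) pulls it shut; from about 0.65 to 0.95 the bottom rail rides over a brass spring ball on the apron (about 8 N at the grip); let go beyond, it falls back to about 0.9 against the ball
- giraffe: carved wooden giraffe, 40 x 90 x 160 mm, standing to dry inside the crate; origin under its middle
- birdhouse: small wooden birdhouse, 84 x 88 x 100 mm, standing inside the crate; origin under its middle
- paint_tin: steel paint tin, 90 mm across, 100 mm tall, on the bench left of the crate; origin under its middle
- varnish_jar: amber jar, 66 mm across, 90 mm tall, on the bench right of the crate; origin under its middle
- brush: paint brush, 200 mm long, lying on the bench to the right
- sanding_block: grey sanding block, 90 x 55 x 30 mm, on the bench to the right
- mallet: wooden mallet lying on the bench to the left, head 60 mm thick

How it is judged (in metres and radians):
On the way, in this order (a step that is already met when the one before it is completed fails the run):
1. the red catch is squeezed in while the blue one is still out (value of joint red_catch above 0.01 m and value of joint blue_catch below 0.004 m), for 0.2 s.
2. the blue catch is squeezed in too, the gate still shut (value of joint each of red_catch, blue_catch above 0.01 m and value of joint gate below 0.2 rad), for 0.2 s.
3. the gate has swung past the spring ball (value of joint gate above 1 rad), for 0.1 s.
At the end, for the whole second after the job is handed in: the gate is held wide open (more than 1.3 rad, 75 degrees) and still by the fingers on its black grip, both catches are still squeezed in (more than 8 mm), and every toy and bench thing is within 40 mm of where it began (value of joint gate above 1.3 rad and velocity of joint gate between -0.1 and 0.1 rad/s and contact force between the fingers and gate_grip above 0.5 N and value of joint each of red_catch, blue_catch above 0.008 m and distance of each of giraffe, birdhouse, paint_tin, varnish_jar, brush, sanding_block, mallet from where it was at the start of the episode below 0.04 m); the arm keeps its last pose, push and grip.
It fails at once if a toy or bench thing is shoved more than 40 mm or knocked over (distance of any of giraffe, birdhouse, paint_tin, varnish_jar, brush, sanding_block, mallet from where it was at the start of the episode above 0.04 m or angle between any of giraffe, birdhouse, paint_tin, varnish_jar's own z axis and vertical above 0.6 rad).
It also fails if it takes over 56 s, if anything falls off the work surface, if the arm or the gripper's body presses on something with over 40 N, if the wrist force passes 120 N, or if a joint passes its speed limit or range.

## Working session

There is one attempt and no reset: what is moved stays moved. The work goes in short steps, Python scripts to look and compute and a shell command to move; the robot and the scene stay as the last step left them, time stands still between calls to the robot, and variables do not carry over. Pictures are saved under pics/ and viewed, at most 10 in all, crops included, and the job is handed in when it is done.

```bash
mkdir -p pics
python3 - <<'E'
from bench import r
import cv2,numpy as np
s=r.sense();print({k:np.round(s[k],2) for k in('time','tool_pos','tcp_rot','finger_gap')},r.tcp_to_grasp)
for n in('scene','side'):
    cv2.imwrite(f'pics/{n}0.png',r.snapshot(n)[:,:,::-1])
    p=r.camera_params(n);print(n,p)
print(r.camera_params('wrist'))
E
```

```text
{'time': np.float64(0.0), 'tool_pos': array([ 182.24, -571.09,  230.26]), 'tcp_rot': array([-1.799e+02, -1.000e-02,  1.769e+01]), 'finger_gap': np.float64(84.7)} 18.700000000000003
scene {'fx': 523.474896735514, 'fy': 523.474896735514, 'cx': 320.56807394636627, 'cy': 233.39364770135745, 'R': array([[ 0.4665071 ,  0.88439797,  0.01453796],
       [ 0.70011139, -0.35915402, -0.61713243],
       [-0.5405693 ,  0.29807485, -0.78672499]]), 't': array([-321.19266781, -318.48348013, 1892.83932336])}
side {'fx': 544.9447946113129, 'fy': 544.9447946113129, 'cx': 311.1589254879696, 'cy': 237.84671472063434, 'R': array([[-0.40678986, -0.9132402 ,  0.02267913],
       [-0.54729201,  0.22375564, -0.80647682],
       [ 0.73143247, -0.3404787 , -0.5908306 ]]), 't': array([ 260.51488737,  432.04526655, 1089.52671927])}
{'fx': 344.3689462603562, 'fy': 344.3689462603562, 'cx': 314.7313107946504, 'cy': 237.91138724367661, 'mount': array([[-6.52880812e-06, -9.51481457e-01, -3.07706090e-01,
         7.81963323e+01],
       [ 9.99999996e-01,  2.12105463e-05, -8.68044229e-05,
        -1.51687566e-01],
       [ 8.91194130e-05, -3.07706089e-01,  9.51481453e-01,
        -1.42431214e+02],
       [ 0.00000000e+00,  0.00000000e+00,  0.00000000e+00,
         1.00000000e+00]])}
```

View pics/scene0.png

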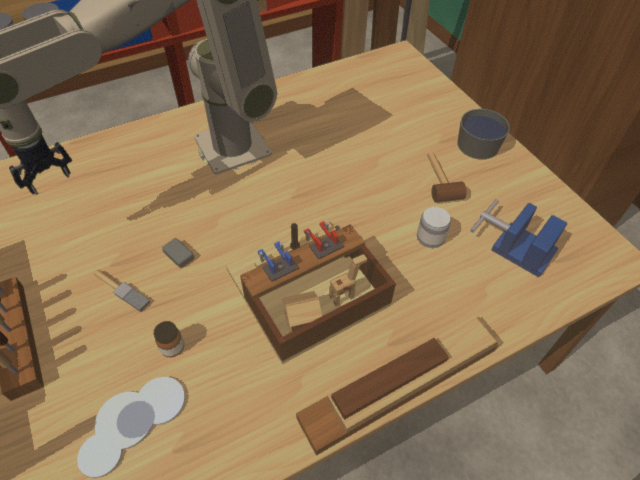

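View pics/side0.png

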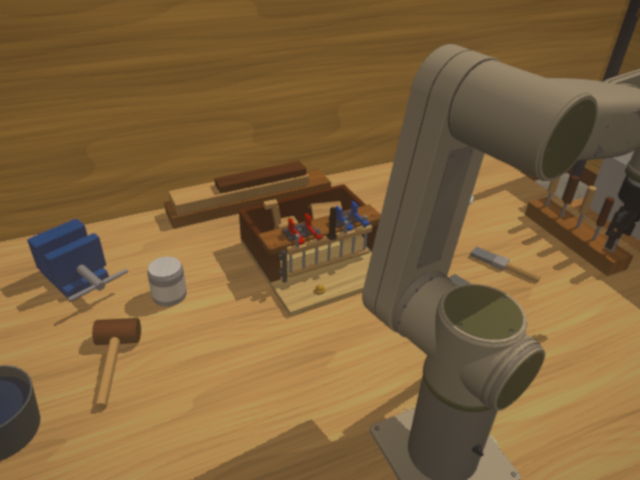

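The scene view shows the red tabs near (322,238), the blue near (276,256) and the black grip at (294,236). In the side view they are red (304,225), blue (350,215) and grip (333,222). The crate front faces the robot, with red on the hinge (+y) side.

```bash
cat > h.py <<'E'
from bench import r
import cv2,numpy as np
def ray(n,uv,pose=None):
    p=r.camera_params(n);d=np.array([(uv[0]-p['cx'])/p['fx'],(uv[1]-p['cy'])/p['fy'],1])
    if n!='wrist': R=p['R'];return -R.T@p['t'],R.T@d
    from scipy.spatial.transform import Rotation as Q
    R=Q.from_euler('xyz',pose['tcp_rot'],degrees=True).as_matrix();M=p['mount']
    return np.array(pose['tool_pos'])+R@M[:3,3],R@M[:3,:3]@d
def onz(n,uv,z,pose=None):
    o,d=ray(n,uv,pose);return o+d*(z-o[2])/d[2]
def tri(a,b):
    A=np.zeros((3,3));y=np.zeros(3)
    for o,d in(a,b):
        d=d/np.linalg.norm(d);P=np.eye(3)-np.outer(d,d);A+=P;y+=P@o
    return np.linalg.solve(A,y)
def blobs(img,col,roi,amin=15):
    h=cv2.cvtColor(img,cv2.COLOR_RGB2HSV).astype(int);H,S,V=h[...,0],h[...,1],h[...,2]
    if col=='red': m=((H<5)|(H>174))&(S>170)&(V>90)
    elif col=='blue': m=(H>105)&(H<128)&(S>120)&(V>60)
    else: m=V<45
    k=np.zeros(m.shape,bool);k[roi[1]:roi[3],roi[0]:roi[2]]=1
    n,l,st,c=cv2.connectedComponentsWithStats((m&k).astype(np.uint8))
    return [(st[i],c[i]) for i in range(1,n) if st[i,4]>=amin]
E
python3 - <<'E'
from h import *
for n,roi in(('scene',(240,210,360,290)),('side',(270,190,385,260))):
    im=cv2.imread(f'pics/{n}0.png')[:,:,::-1].copy()
    for c in('red','blue','black'):
        for st,ce in blobs(im,c,roi,8): print(n,c,st,ce.round(1),onz(n,ce,160).round(0))
    cv2.imwrite(f'pics/{n}c.png',cv2.resize(im[roi[1]:roi[3],roi[0]:roi[2],::-1],None,fx=6,fy=6,interpolation=cv2.INTER_CUBIC))
a=cv2.imread('pics/scenec.png');b=cv2.imread('pics/sidec.png');w=400
f=lambda x:cv2.resize(x,(400,int(x.shape[0]*400/x.shape[1])))
a,b=f(a),f(b);H=max(a.shape[0],b.shape[0]);c=np.zeros((H,800,3),np.uint8);c[:a.shape[0],:400]=a;c[:b.shape[0],400:]=b
cv2.imwrite('pics/both.png',c)
E
```

```text
scene red [321 222  11  15  36] [325.2 229. ] [607.  55. 160.]
scene red [332 231   5   6  17] [333.8 233.6] [632.  68. 160.]
scene red [311 234  11  11  35] [316.2 239.3] [627.  16. 160.]
scene blue [275 243  10  14  28] [279.3 248.9] [611. -87. 160.]
scene blue [286 252   5   7  15] [287.7 255.1] [640. -76. 160.]
scene blue [265 255   9  12  26] [269.5 261.2] [ 636. -127.  160.]
side red [306 215   4   4  10] [307.4 216.5] [662.   6. 160.]
side red [306 224  14  14  40] [312.1 230.2] [598.  20. 160.]
side red [293 226   5   8  15] [294.6 230.1] [616.  62. 160.]
side red [298 236   4   7  15] [300.1 239. ] [575.  64. 160.]
side blue [352 202   5   5  16] [354.2 203.8] [ 671. -142.  160.]
side blue [355 213   7   7  16] [357.4 215.9] [ 613. -122.  160.]
side blue [362 221   6   4  16] [364.7 222.1] [ 579. -126.  160.]
side blue [347 224   5   5  17] [349.2 226.2] [578. -78. 160.]
```

View pics/both.png

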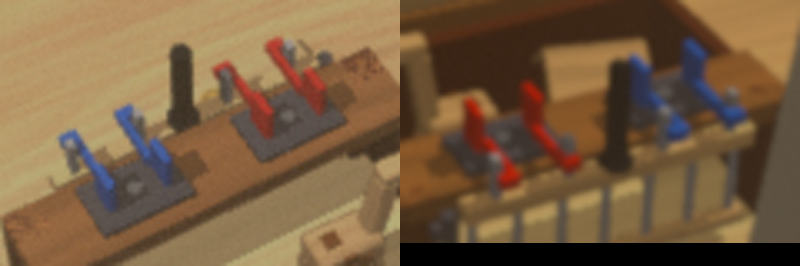

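The crops show both catches with upright tabs on grey plates and prongs running forward. The black grip is between them, with its top at scene (294,224) and side (333,208).

Run:
```python
from h import *
S=lambda x,y:(240+x/3.333,210+y/3.333)
D=lambda x,y:(270+(x-400)/3.478,190+y/3.478)
for k,a,b in(('grip top 217',(181,47),(620,63)),('grip bottom 130',(184,124),(615,165)),('red L top 176',(258,88),(532,87)),('red R',(311,68),(471,103)),('blueL',(107,178),(693,43)),('blueR',(157,147),(638,60))):
    print(k,tri(ray('scene',S(*a)),ray('side',D(*b))).round(0))
# plate centre screws
for k,a in(('redplate',(288,117)),('blueplate',(136,187))): print(k,onz('scene',S(*a),140).round(0))
print(onz('scene',S(181,47),217).round())
```

```text
grip top 217 [594. -35. 218.]
grip bottom 130 [598. -37. 121.]
red L top 176 [636.  15. 183.]
red R [636.  65. 181.]
blueL [ 655. -130.  177.]
blueR [648. -81. 177.]
redplate [645.  39. 140.]
blueplate [ 651. -103.  140.]
[594. -33. 217.]
```

```bash
python3 -m handwheel '[[0,0,-0.03,7.2],[0,0,-0.03,7.2],[0.03,-0.032,0,0],[0.03,-0.032,0,0],[0.03,-0.032,0,0],[0.03,-0.032,0,0],[0.03,-0.032,0,0],[0.03,-0.032,0,0],[0.03,-0.032,0,0],[0.03,-0.032,0,0]]' 0.0854 30
python3 -m handwheel '[[0.03,-0.032,0,0],[0.03,-0.032,0,0],[0.03,-0.032,0,0],[0.03,-0.032,0,0],[0.03,-0.032,0,0],[0.03,-0.032,0,0],[0.03,-0.032,0,0],[0.03,-0.032,0,0],[0,0,0,0],[0,0,0,0]]'
python3 - <<'E'
from h import *
s=r.sense();im=r.snapshot('wrist');cv2.imwrite('pics/w1.png',im[:,:,::-1])
np.save('w1.npy',np.r_[s['tool_pos'],s['tcp_rot']]);print(s['tool_pos'],s['tcp_rot'],s['joint_pos'],s['ft_force'])
E
```

```text
time: 1.1
tool_pos: [408.0, -300.6, 291.0]
tcp_rot: [-180.0, 0.0, 3.3]
ft_force: [0.1, -0.5, -0.2]
finger_gap: 85.0
grip_force: 0.0
time: 2.1
tool_pos: [632.1, -32.0, 290.1]
tcp_rot: [-180.0, 0.1, 3.4]
ft_force: [-0.4, -0.3, -1.1]
finger_gap: 85.1
grip_force: 0.0
[632.10115856 -31.98783285 290.06722248] [-1.79996160e+02  1.21653965e-01  3.40759371e+00] [-7.52593060e+00  1.17770880e+01  7.43997489e+01 -1.93494231e-02
  9.39433370e+01  7.90651693e+01] [-0.43455382 -0.27169134 -1.08105556]
```

View pics/w1.png

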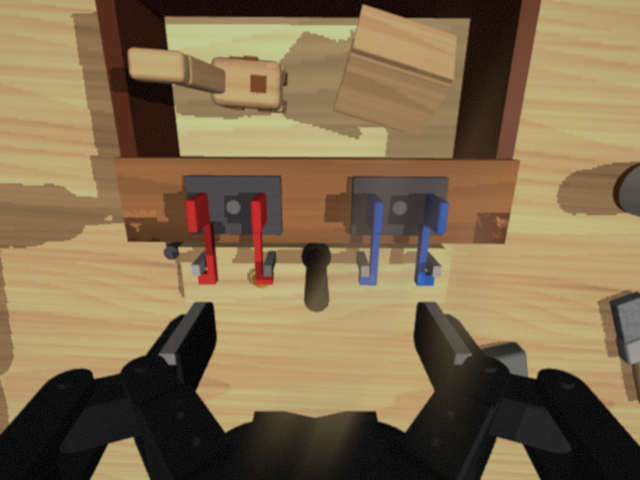

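The wrist view is square to the crate. The plate screws are at (233,208) red and (400,208) blue. The tabs are at about (197,213)/(259,213) red and (378,215)/(437,213) blue. The post foot is at (316,256) and its top near (316,300).

Run:
```python
from h import *
a=np.load('w1.npy');s=dict(tool_pos=a[:3],tcp_rot=a[3:])
im=cv2.imread('pics/w1.png')[:,:,::-1].copy()
W=lambda u,v,z:onz('wrist',(u,v),z,s).round(1)
print('screws',W(233,208,140),W(400,208,140))
print('post top',W(316,300,217),'foot',W(316,256,127))
for c in('red','blue'):
  for st,ce in blobs(im,c,(170,180,460,300),60): 
    print(c,st,'far-left',W(st[0],st[1]+4,176),'right',W(st[0]+st[2],st[1]+4,176))
print('beam edges',W(126,241,130),W(505,242,130))
```

```text
screws [638.4  39.5 140. ] [ 647.  -105.2  140. ]
post top [594.9 -35.1 217. ] foot [593.2 -35.5 127. ]
red [ 185  193   32   91 1300] far-left [653.6  67.3 176. ] right [655.1  43.2 176. ]
red [250 194  23  90 928] far-left [655.8  18.4 176. ] right [656.8   1.  176. ]
blue [374 203   9  30 195] far-left [654.5 -75.8 176. ] right [654.9 -82.6 176. ]
blue [437 202  11  32 222] far-left [ 658.1 -123.5  176. ] right [ 658.6 -131.8  176. ]
blue [417 227  17  58 408] far-left [ 637.5 -111.3  176. ] right [ 638.3 -124.5  176. ]
beam edges [598.7 141.2 130. ] [ 618.6 -209.4  130. ]
```

```bash
python3 -m handwheel '[[0.0065,-0.035,0,0],[0.0061,-0.0354,0,0],[0,0,0.04,0],[0,0,0.04,0],[0,0,0.03,0],[0,0,0.02,0],[0,0,0.014,0],[0,0,0,0],[0,0,0,0]]'
```

```text
time: 3.05
tool_pos: [641.0, 37.4, 148.4]
tcp_rot: [180.0, -0.1, 3.2]
ft_force: [0.9, 0.3, -0.1]
finger_gap: 84.9
grip_force: 0.0
```

```bash
python3 -m handwheel '[[0,0,0,0],[0,0,0,0],[0,0,0,0],[0,0,0,0],[0,0,0,0],[0,0,0,0],[0,0,0,0],[0,0,0,0],[0,0,0,0],[0,0,0,0]]' 0.03 30
python3 - <<'E'
from h import *
s=r.sense();im=r.snapshot('wrist');cv2.imwrite('pics/w2.png',im[:,:,::-1])
E
```

```text
time: 4.05
tool_pos: [641.7, 39.4, 149.5]
tcp_rot: [-179.9, -0.2, 3.3]
ft_force: [-2.6, 5.2, 7.0]
finger_gap: 30.6
grip_force: 25.8
```

View pics/w2.png

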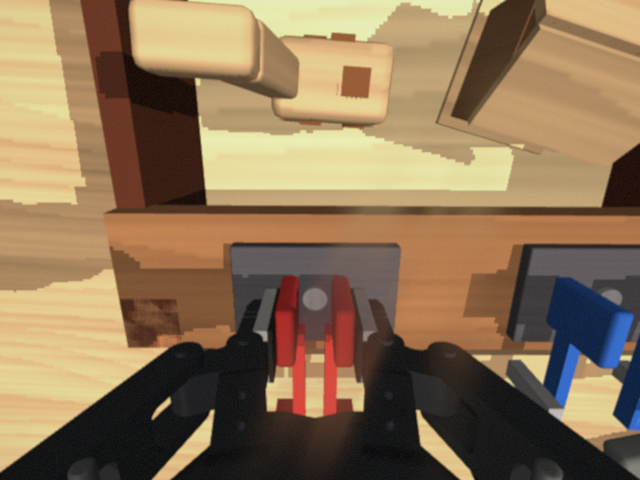

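The red tabs are pinched together against the plate screw at (315,300), gap about 31–32 mm, so the red catch is fully in. Next is blue.

```bash
python3 -m handwheel '[[0,0,0,0],[0,0,0,0],[0,0,0,0],[0,0,0,0],[0,0,0,0],[0,0,-0.02,0],[0,0,-0.04,0],[0,0,-0.035,0],[0,0.0437,0,0],[0,0.05,0,0]]' 0.0854
python3 -m handwheel '[[0,0.05,0,0],[0,0,0,0],[0,0,0.04,0],[0,0,0.03,0],[0,0,0.015,0],[0,0,0.008,0],[0,0,0,0],[0,0,0,0]]'
```

```text
time: 5.1
tool_pos: [647.3, -54.8, 244.9]
tcp_rot: [180.0, -0.2, 3.5]
ft_force: [1.3, 0.2, -0.9]
finger_gap: 85.9
grip_force: 0.0
time: 5.9
tool_pos: [649.9, -105.3, 151.0]
tcp_rot: [180.0, -0.1, 3.3]
ft_force: [-0.5, -0.3, -0.1]
finger_gap: 85.4
grip_force: 0.0
```

```bash
python3 -m handwheel '[[0,0,0,0],[0,0,0,0],[0,0,0,0],[0,0,0,0],[0,0,0,0],[0,0,0,0],[0,0,0,0],[0,0,0,0],[0,0,0,0],[0,0,0,0]]' 0.03 30
python3 - <<'E'
from h import *
s=r.sense();im=r.snapshot('wrist');cv2.imwrite('pics/w3.png',im[:,:,::-1])
E
```

```text
time: 6.9
tool_pos: [649.8, -104.4, 151.1]
tcp_rot: [-180.0, -0.1, 3.3]
ft_force: [-1.0, 5.4, 7.9]
finger_gap: 30.4
grip_force: 25.1
```

View pics/w3.png

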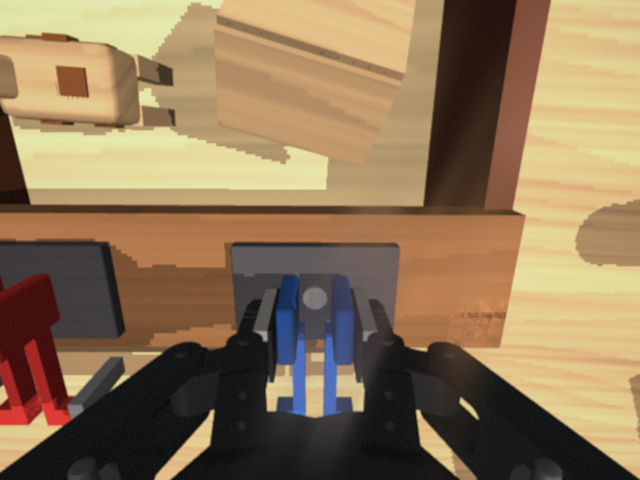

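Blue is fully in as well: the tabs are pinched about the screw at (315,298), and red at the left is still in. Now to the post, turned 45° so the closing line matches the push at the detent.

```bash
python3 -m handwheel '[[0,0,0,0],[0,0,0,0],[0,0,0,0],[0,0,0,0],[0,0,0,0],[0,0,-0.02,0],[0,0,-0.04,0],[0,0,-0.035,0],[-0.0255,-0.036,0,0],[-0.0255,-0.0365,0,0]]' 0.0854
python3 -m handwheel '[[0,0,0,-7.5],[0,0,0,-7.5],[0,0,0,-7.5],[0,0,0,-7.5],[0,0,0,-7.5],[0,0,0,-7.5],[0,0,0,0],[0,0,0,0]]'
python3 - <<'E'
from h import *
s=r.sense();print(s['tool_pos'],s['tcp_rot'],s['finger_gap']);im=r.snapshot('wrist');cv2.imwrite('pics/w4.png',im[:,:,::-1])
E
```

```text
time: 7.95
tool_pos: [594.5, -36.2, 246.1]
tcp_rot: [180.0, -0.2, 3.2]
ft_force: [0.0, 1.5, -0.0]
finger_gap: 85.4
grip_force: 0.0
time: 8.75
tool_pos: [593.9, -36.0, 244.3]
tcp_rot: [-180.0, 0.0, 48.1]
ft_force: [-0.9, -0.5, -0.2]
finger_gap: 85.4
grip_force: 0.0
[593.85417237 -35.96995634 244.25482982] [-1.79999339e+02  3.62124849e-03  4.80613267e+01] 85.36608943545491
```

View pics/w4.png

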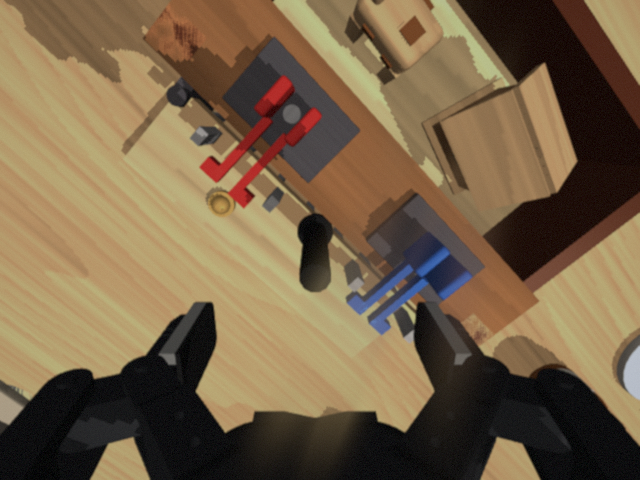

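Both catches show pinched. The post stands centred between the fingers, top at (315,280), foot at (315,230). I'll go down and grip it.

```bash
python3 -m handwheel '[[0,0,0.02,0],[0,0,0.02,0],[0,0,0.021,0],[0,0,0,0],[0,0,0,0]]'
python3 -m handwheel '[[0,0,0,0],[0,0,0,0],[0,0,0,0],[0,0,0,0],[0,0,0,0],[0,0,0,0],[0,0,0,0],[0,0,0,0],[0,0,0,0],[0,0,0,0]]' 0.005 70
python3 - <<'E'
import numpy as np
from h import r
s=r.sense();p=np.array(s['tool_pos'][:2]);y=np.radians(s['tcp_rot'][2]);a=np.radians(3.25)
ex=np.array([np.cos(a),np.sin(a)]);ey=np.array([-ex[1],ex[0]])
f=lambda t:-140*np.sin(t)*ex+140*(1-np.cos(t))*ey
tx=np.array([np.cos(y),np.sin(y)]);ty=np.array([np.sin(y),-np.cos(y)])
print(p,np.degrees(y),s['finger_gap'])
T=np.linspace(0,1.5,21)
for t0,t in zip(T,T[1:]): d=f(t)-f(t0);print(round(t,3),(d@tx/1000).round(4),(d@ty/1000).round(4),(p+f(t)).round(0))
E
```

```text
time: 9.3
tool_pos: [593.6, -35.9, 183.4]
tcp_rot: [-180.0, 0.0, 48.2]
ft_force: [-0.2, -0.2, -0.1]
finger_gap: 85.1
grip_force: 0.0
time: 10.3
tool_pos: [594.2, -35.9, 183.9]
tcp_rot: [180.0, -0.0, 48.3]
ft_force: [-1.3, 0.6, 5.8]
finger_gap: 16.2
grip_force: 68.2
[594.16617523 -35.85584663] 48.29748486361008 16.16330013880107
0.075 -0.0071 -0.0077 [584. -36.]
0.15 -0.0065 -0.0082 [573. -35.]
0.225 -0.0059 -0.0087 [563. -34.]
0.3 -0.0052 -0.0091 [553. -32.]
0.375 -0.0045 -0.0095 [542. -29.]
0.45 -0.0038 -0.0098 [533. -25.]
0.525 -0.0031 -0.01 [523. -21.]
0.6 -0.0023 -0.0102 [514. -16.]
0.675 -0.0015 -0.0104 [505. -10.]
0.75 -0.0008 -0.0105 [497.  -4.]
0.825 0.0 -0.0105 [489.   3.]
0.9 0.0008 -0.0105 [482.  11.]
0.975 0.0016 -0.0104 [475.  19.]
1.05 0.0024 -0.0102 [469.  27.]
1.125 0.0031 -0.01 [464.  36.]
1.2 0.0039 -0.0098 [459.  46.]
1.275 0.0046 -0.0094 [455.  56.]
1.35 0.0053 -0.0091 [452.  66.]
1.425 0.006 -0.0086 [449.  76.]
1.5 0.0066 -0.0082 [447.  86.]
```

```bash
python3 -m handwheel '[[-0.0071,-0.0077,0,0],[-0.0065,-0.0082,0,0],[-0.0059,-0.0087,0,0],[-0.0052,-0.0091,0,0],[-0.0045,-0.0095,0,0],[-0.0038,-0.0098,0,0],[-0.0031,-0.01,0,0],[-0.0023,-0.0102,0,0],[0,0,0,0]]'
```

```text
time: 11.2
tool_pos: [513.0, -15.3, 183.8]
tcp_rot: [180.0, -0.0, 48.3]
ft_force: [2.7, 0.0, 4.5]
finger_gap: 16.3
grip_force: 69.0
```

Tracking (514,-16) well with low force, so I'll go over the ball.

```bash
python3 -m handwheel '[[-0.0015,-0.0104,0,0],[-0.0008,-0.0105,0,0],[0,-0.0105,0,0],[0.0008,-0.0105,0,0],[0.0016,-0.0104,0,0],[0.0024,-0.0102,0,0],[0.0031,-0.01,0,0],[0,0,0,0]]'
python3 -m handwheel '[[0.0039,-0.0098,0,0],[0.0046,-0.0094,0,0],[0.0053,-0.0091,0,0],[0.006,-0.0086,0,0],[0.0066,-0.0082,0,0],[0,0,0,0],[0,0,0,0],[0,0,0,0],[0,0,0,0],[0,0,0,0]]'
python3 - <<'E'
from h import *
s=r.sense();print(s['tool_pos'],s['ft_force']);im=r.snapshot('wrist');a=r.snapshot('side');cv2.imwrite('pics/w5.png',np.hstack([cv2.resize(im,(400,300)),cv2.resize(a[150:330,200:440],(400,300))])[:,:,::-1])
E
```

```text
time: 12.0
tool_pos: [463.0, 37.6, 183.9]
tcp_rot: [179.9, -0.1, 48.4]
ft_force: [3.3, -0.2, 4.9]
finger_gap: 16.2
grip_force: 70.1
time: 13.0
tool_pos: [447.4, 86.1, 183.8]
tcp_rot: [179.9, -0.0, 48.3]
ft_force: [4.5, -1.8, 6.2]
finger_gap: 16.3
grip_force: 70.0
[447.38987814  86.05066189 183.79035355] [ 4.46606569 -1.8464856   6.18950911]
```

View pics/w5.png

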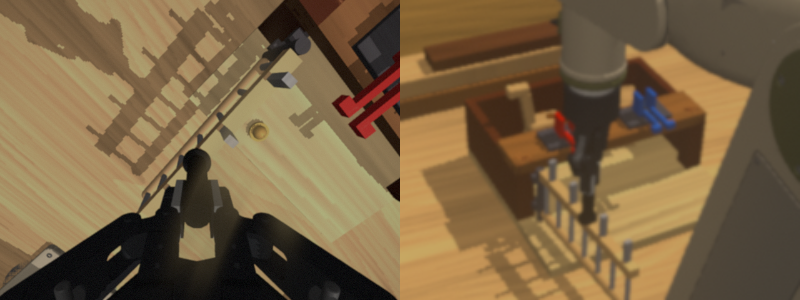

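The gate stands square to the crate front (grip at (197,185) in the left picture, ball well behind it). The fingers hold the post, and both catches are still in.

```bash
python3 -c "
from bench import r
print(r.hand_in())"
```

```text
the job is handed in; nothing more can be done
None
```

I squeezed the red catch in, then the blue one, and swung the gate past its ball to about 1.5 rad; the gripper was still holding it by the black grip at hand-in (13 s of the 56 s used). No verdict came back.

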